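# Hang the bushing pail on the dial scale

### The arm

A 7-joint arm with a two-finger parallel gripper is mounted at the origin on the work surface. World frame = base frame: x ahead of the robot, y to its left, z up, the work surface at z = 0. Lengths are in m, angles in rad, forces in N, time in s.
With the tool pointing down it reaches from about 0.4 to 0.9 m from the base axis. Payload 5.5 kg.
Tool frame: the origin (TCP) lies midway between the tips of the shut fingers; the grasp point (between the pads) lies 19 mm behind it; z points along the fingers, y is the line along which they close (so a half turn about z gives the same grasp; the last joint's range is limited). The gripper opens to 85 mm and grips with 20 to 120 N. Pads are 22 mm wide; open, the fingers measure 114 mm over their backs; the gripper's body (76 mm by 85 mm) begins 54 mm behind the grasp point. The pads swing forward as they close: fully open they stand 13 mm farther back than shut.
Start: joints at [-0.938, 0.501, -0.427, 1.55, 0.221, 1.138, -0.21], TCP at [0.235, 0.606, 0.231] pointing down, gripper open.
Joint ranges: [-2.88, 2.88], [-0.31, 2.03], [-1.54, 1.56], [0.2, 2.42], [-1.41, 4.55], [0.19, 2.02], [-2.57, 2.57]. Speed limits (rad/s): [2.57, 2.57, 3.14, 3.14, 3.14, 3.14, 3.14].

### API

Orientations are given as a rotation vector (axis times angle).
In Python, from bench import monitor, optics, r, nets gives the robot as it stands.
- The arm moves only by the shell command python3 -m crank 'ROWS' [FORCE]. ROWS is JSON, a list of rows, each an object with "slide": the shift along the world's x, y, z in mm, a list of three; "turn": the turn, a rotation vector about the world's x, y, z in rad, a list of three; "fingers": the finger opening in mm, from 0 to 85.4. In form: [{"slide": [tx, ty, tz], "turn": [ax, ay, az], "fingers": fingers}, ...]. A call has 1 to 5 rows; each row shifts and turns the commanded pose from where the row before left it; what a row does not reach is not made up. A row lasts 1/8 s, in which the tool goes at most 62.5 mm and 10.7 degrees, less where a joint would pass 70% of its speed; a pose out of reach is approached as far as the arm can. A call with a gripper value outside its range is refused whole. The fingers move at their own pace and stop on an object; FORCE is the grip in N (left out, the last holds). Time passes only in rows, so rows that do not move let the fingers close. It gives the time, the measured TCP pose, the force, the opening and the grip force at its end, in the units of the state.
- monitor.read_state(): the state, without advancing time (a new reading comes with each control period).
- optics.grab_frame(name): name is "side" or "top" or "wrist"; returns a dict with "image" (400x640x3 uint8, red, green, blue), "fovy" (degrees; the focal length in pixels is half the picture's height over the tangent of half this angle, whatever the lens; pixels are square), "cx", "cy" (the principal point, pixels), "R" (3x3) and "t" (3): a world point X has camera coordinates R X + t. Camera axes: x right, y down, z forward; pixel columns grow to the right and rows downward; lengths in m; the calibration is good to about 2 mm. A picture is of the moment at which its call begins. There is no depth.
- r.hand_in(): hands the job in; it is judged then, once.
Trained networks look in a picture, given as the dict that the camera call returned (one of the last four; its "shot" number tells which), for a name from the list of things; names that differ only in an ending like _2 or _b are one class to them, and where a whole thing is asked for, a point or a joint stands for the part that bears it (a point fixed in the world has none). Each returns a list of dicts, best first, with "confidence" (0 to 1); they miss things now and then, are a little off and sometimes report something else, mostly with a low value. They report only what shows in the picture. A call takes as long as a camera call. They do not tell look-alikes from the thing itself.
- nets.masks_of(picture, target): "region" (400x640 bool, what is visible of it) and "bbox" ([left, top, width, height] in pixels, round what is visible of it).
The state is a dict: "t": time; "q": joint angles; "dq": joint speeds; "effort": joint torques, N m; "ee_pos": TCP position; "tcp_rot": TCP orientation; "ft_force": force on the tool from outside, world axes, zero at the start; "moment": the same for the moment, N m; "opening": finger opening in m; "grip_force": force on a finger pad.
Only numpy, scipy, OpenCV 4.12 (cv2) and the standard library are available. Lean on these libraries where they do the work, as an engineer would, in place of code of your own. Each camera call takes 0.05 s, during which the arm holds its last target. There are 200 camera calls.

### The job

Check-weigh the yellow pail of bushings: with a fingertip, without pinching or forcing it, swing its folded bail up until it stands upright by itself, then lift the pail by the bail and hook the bail over both prongs of the dial scale. Let the scale take the weight slowly, with no drop, push or bounce, and let go only when it carries the whole pail, which then hangs still, upright and clear of the bench. Spill nothing, and leave the zinc pail, the casters, the bowl and the spanner where they are.

Things in the scene. Friction and masses are not known exactly. Their poses are not given: they have to be found in the camera images.
- pail: yellow tapered pail, 92 mm across the base, 122 mm across the rim, 96 mm high, part filled with steel bushings (fixed inside). 0.4 to 0.95 kg in all, not known beforehand. Origin: centre of its underside, z up. The bail pivots at y = +66 and -66 mm, 84 mm above the origin, and lies folded out over the -x side. Only the bail is to be handled.
- pail_bail (a joint): angle of the yellow pail's bail about the pail's y axis: 0 folded down (15 degrees below level, crown out over the pail's -x side), 0.26 level, 1.83 upright, 3.66 folded down on the +x side. Starts between 0 and 0.2. The riveted ears are stiff (0.04 N m, half a newton at the crown): the bail stays where it is left.
- pail_grip (a point): middle of the bail's crown, on the wire's axis, 88 mm from the pivot axis. Bail wire 6 mm thick; crown straight for 104 mm along the pail's y axis, its middle 46 mm in a black sleeve 14 mm thick. Folded, it is 25 mm outside the rim; upright, 172 mm above the pail's underside, with over 75 mm free below it. Turns with the bail (has the pail's axes at joint 0).
- scale: dial spring scale fixed on the bench: base plate 200 x 160 x 10 mm, dark post 50 mm square, 410 mm high, its centre at x = +55 mm, round dial 140 mm across on top (face 2 mm in front of the origin, 358 to 498 mm high). Origin: centre of the plate's underside, z up. A twin hook reaches out to -x: two orange-dipped steel prongs 8 mm thick, at y = +38 and -38 mm, nothing between them.
- hook (a joint): how far the twin hook has sunk, m: 0 unloaded, stop at 0.075. The spring gives 1 mm for each 0.15 N, so the pail sinks it 27 to 62 mm by its own weight; hardly damped, and it follows the hand as long as the hand holds the bail on it. Its fine rack must not be run faster than 60 mm/s, up or down, nor loaded beyond 14 N. A red pointer on the dial turns with it.
- hook_seat (a point): lowest place of the twin hook, midway between the prongs, level with their axes; 108 mm in front of the scale's origin, 255 mm above the bench unloaded; sinks with the hook; axes as the scale's. The prongs come from a carriage plate (face 96 mm behind the seat, top 39 mm above it), dip to the seat, flat for 10 mm, and turn up to tips 25 mm in front of it and 26 mm above it.
- spare_pail: zinc-grey empty pail of the same shape, its bail folded too. Leave alone. Origin: centre of its underside. It and the bowl may stand either way round.
- caster_a: caster, plate 70 x 55 mm down, red wheel up, 77 mm high. Leave alone. Origin: centre of its underside.
- caster_b: as caster_a
- caster_c: as caster_a
- caster_d: as caster_a
- bowl: steel bowl of rubber washers, 140 mm across, 45 mm high. Leave alone. Origin: centre of its underside.
- spanner: spanner lying on the bench. Leave alone.
- hook_tips (a point): midway between the tips of the two prongs. The bail's bare wire lies across both prongs behind these tips, with its sleeve and the fingers between the prongs; seated, the crown's axis is 7 mm above the seat point.
Not all that is in view belongs to the job. Leave any blue look-alike of the pail alone.

How it is judged:
By the outcome, as a careful person would: the job done as asked, in the order asked, and still so for the second after the job is handed in, with the robot touching nothing.
It also fails if it takes over 72 s, if anything falls off the work surface, if the arm or the gripper's body presses on something with over 40 N, if the wrist force passes 120 N, or if a joint passes its speed limit or range.

## Working session

There is one attempt and no reset: what is moved stays moved. The work goes in short steps, Python scripts to look and compute and a shell command to move; the robot and the scene stay as the last step left them, time stands still between calls to the robot, and variables do not carry over. Pictures are saved under pics/ and viewed, at most 10 in all, crops included, and the job is handed in when it is done.

```bash
ls; mkdir -p pics
python3 - <<'E'
from bench import monitor, optics, r, nets
import cv2, numpy as np
s=monitor.read_state(); print(s)
for n in ["side","top"]:
    p=optics.grab_frame(n); cv2.imwrite(f"pics/{n}0.png",p["image"][:,:,::-1])
    print(n,p["fovy"],p["cx"],p["cy"],np.round(p["R"],3).tolist(),np.round(p["t"],3).tolist())
    for k in ["pail","pail_grip","pail_bail","scale","hook","spare_pail","bowl","caster_a","spanner"]:
        print(k,[(m["bbox"],round(m["confidence"],2)) for m in nets.masks_of(p,k)])
E
```

```text
pics
{'t': 0.0, 'q': array([-0.93778831,  0.50185054, -0.42676393,  1.55143161,  0.22079713,
        1.13829356, -0.21032755]), 'dq': array([-0.00026952, -0.00019351,  0.00038114, -0.00122489,  0.0011119 ,
       -0.00125698,  0.00201006]), 'effort': array([-8.51690638e-04, -5.69521701e+01, -5.81688881e+00, -2.80949378e+01,
        1.06861626e-02,  1.18306128e-02, -1.28626351e-05]), 'ee_pos': array([0.23474338, 0.60540016, 0.2302629 ]), 'tcp_rot': array([-5.77514619e-01, -3.08763221e+00,  2.96147743e-03]), 'ft_force': array([-0.78233079, -0.50457172, -0.16115977]), 'moment': array([ 0.00476382,  0.03408122, -0.03137154]), 'grip_force': 0.0, 'opening': 0.08582776601835435}
side 50.48909341307083 325.09762259954186 197.68492505334754 [[0.953, -0.302, 0.007], [-0.214, -0.694, -0.687], [0.213, 0.654, -0.726]] [-0.518, 0.25, 1.35]
pail [([246.3, 159.8, 39.5, 37.0], 0.77), ([307.3, 158.5, 37.6, 41.3], 0.63)]
pail_grip [([311.4, 162.3, 11.7, 3.7], 0.49)]
pail_bail [([259.3, 193.4, 19.4, 0.3], 0.61), ([307.4, 157.7, 26.9, 29.5], 0.39)]
scale [([332.0, 176.0, 91.7, 156.9], 0.97)]
hook [([333.
[... 314 characters left out ...]
), ([329.6, 206.7, 53.2, 51.8], 0.31)]
top 45.70056278807144 326.4035163259563 198.94559439059742 [[-0.023, -1.0, 0.008], [-0.98, 0.021, -0.197], [0.197, -0.012, -0.98]] [0.003, 0.563, 1.77]
pail [([248.0, 173.6, 39.4, 29.2], 0.57)]
pail_grip [([245.4, 169.3, 29.2, 38.9], 0.6), ([246.9, 240.8, 26.7, 22.8], 0.58)]
pail_bail [([268.6, 241.7, 5.8, 11.9], 0.56)]
scale [([361.8, 131.1, 81.9, 89.1], 0.91)]
hook [([361.3, 158.1, 53.0, 43.9], 0.79)]
spare_pail []
bowl [([188.7, 159.7, 33.5, 38.6], 0.77)]
caster_a [([386.8, 262.7, 24.1, 16.6], 0.83), ([232.3, 145.6, 26.4, 18.5], 0.74), ([310.9, 136.1, 21.0, 17.8], 0.69), ([271.7, 137.8, 20.7, 18.5], 0.61)]
spanner [([434.5, 226.3, 39.4, 33.4], 0.76)]
```

Run:
```python
import cv2, numpy as np
a=cv2.imread("pics/side0.png")[110:350,200:460]; b=cv2.imread("pics/top0.png")[110:290,170:490]
a=cv2.resize(a,None,fx=2.3,fy=2.3,interpolation=3); cv2.imwrite("pics/s1.png",a)
b=cv2.resize(b,None,fx=2.5,fy=2.5,interpolation=3); cv2.imwrite("pics/t1.png",b)
```

```text
(no output)
```

View pics/s1.png

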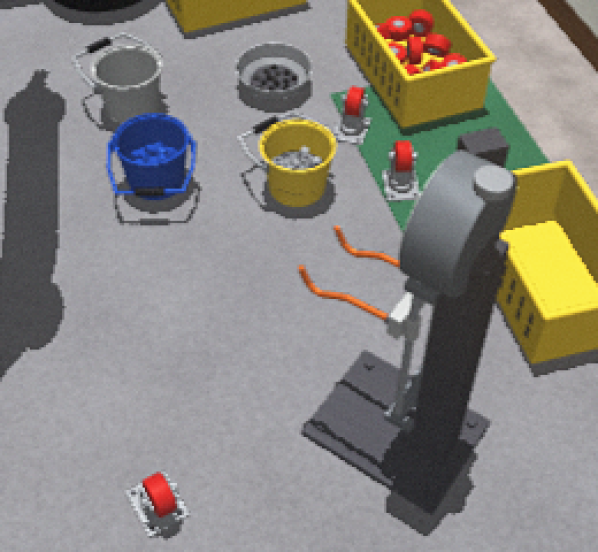

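View pics/t1.png

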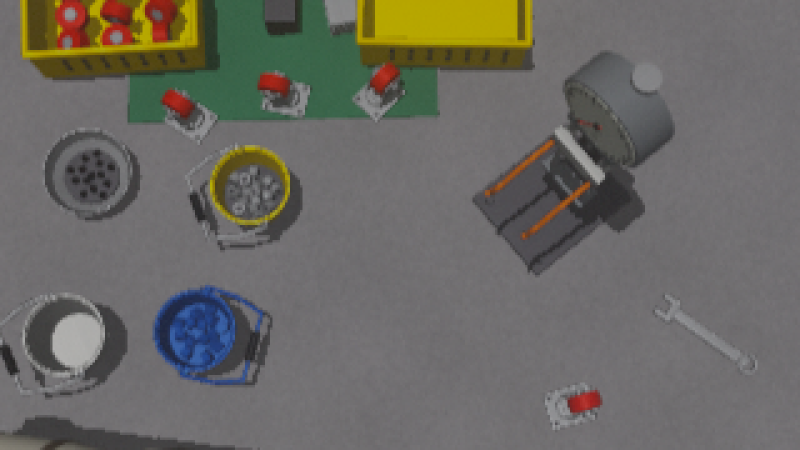

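The yellow pail is at side (329,178) and top (270,184). Its bail is folded with the sleeve at side (316,164) and top (249,193). The blue look-alike is at top (249,244), the zinc pail at top (195,244), and the yellow bins are not pails. Only the yellow pail with bushings fits the description. The prong tips are at top (366,187) and (380,204).

```bash
cat > h.py <<'E'
import numpy as np, cv2
from scipy.spatial.transform import Rotation as Ro
from scipy.optimize import least_squares
def K(p):
    f=200/np.tan(np.radians(p["fovy"])/2); return f
def proj(p,X):
    c=np.atleast_2d(X)@np.array(p["R"]).T+np.array(p["t"]); return np.c_[K(p)*c[:,0]/c[:,2]+p["cx"],K(p)*c[:,1]/c[:,2]+p["cy"]]
def tri(obs): # [(p,(u,v)),...]
    s=least_squares(lambda X:np.concatenate([proj(p,X)[0]-np.array(uv) for p,uv in obs]),[.5,.1,.1]); return s.x,np.abs(s.fun).max()
def onz(p,uv,z):
    d=np.array(p["R"]).T@np.array([(uv[0]-p["cx"])/K(p),(uv[1]-p["cy"])/K(p),1]); o=-np.array(p["R"]).T@np.array(p["t"])
    return o+d*(z-o[2])/d[2]
def save(p,name,box=None,s=1):
    im=p["image"][:,:,::-1]
    if box: l,t,w,h=box; im=im[t:t+h,l:l+w]
    cv2.imwrite("pics/"+name,cv2.resize(im,None,fx=s,fy=s,interpolation=cv2.INTER_CUBIC))
E
python3 - <<'E'
from h import *
from bench import monitor,optics
s=optics.grab_frame("side"); t=optics.grab_frame("top")
for n,a,b in [("sleeve",(315.7,164.3),(248.8,192.8)),("rim",(329.6,174),(270,184)),("tipA",(346.5,209.6),(366,187.2)),("tipB",(331.3,226.5),(380.4,204.4)),
 ("baseA",(371.5,224.5),(391.5,167)),("baseB",(369,248),(405,184))]:
    X,e=tri([(s,a),(t,b)]); print(n,X.round(3),round(e,1))
w=optics.grab_frame("wrist"); q=monitor.read_state()
c=-np.array(w["R"]).T@np.array(w["t"]); Rt=Ro.from_rotvec(q["tcp_rot"]).as_matrix()
print(w["fovy"],"cam in tool",Rt.T@(c-q["ee_pos"]),"Rcam*Rtool",(np.array(w["R"])@Rt).round(2).tolist()); print(Rt.round(2).tolist())
E
```

```text
sleeve [0.593 0.286 0.073] 0.8
rim [0.622 0.203 0.089] 0.7
tipA [ 0.557 -0.142  0.284] 0.6
tipB [ 0.497 -0.187  0.286] 0.8
baseA [ 0.605 -0.226  0.304] 3.9
baseB [ 0.57  -0.276  0.275] 1.3
58.091594545826624 cam in tool [ 0.06714345  0.00085435 -0.14249512] Rcam*Rtool [[0.0, 1.0, 0.0], [-0.97, 0.0, -0.26], [-0.26, -0.0, 0.97]]
[[-0.93, 0.36, -0.0], [0.36, 0.93, -0.0], [0.0, -0.0, -1.0]]
```

```bash
python3 -m crank '[{"slide":[36,-35,12],"turn":[0,0,0.071],"fingers":0},{"slide":[36,-35,12],"turn":[0,0,0.071],"fingers":0},{"slide":[36,-35,12],"turn":[0,0,0.071],"fingers":0},{"slide":[36,-35,12],"turn":[0,0,0.071],"fingers":0},{"slide":[36,-35,12],"turn":[0,0,0.071],"fingers":0}]' 20; python3 -m crank '[{"slide":[36,-35,2],"turn":[0,0,0.071],"fingers":0},{"slide":[36,-35,2],"turn":[0,0,0.071],"fingers":0},{"slide":[36,-35,2],"turn":[0,0,0.071],"fingers":0},{"slide":[36,-35,2],"turn":[0,0,0.071],"fingers":0},{"slide":[36,-35,2],"turn":[0,0,0.071],"fingers":0}]'
python3 -m crank '[{"slide":[0,0,0],"turn":[0,0,0],"fingers":0},{"slide":[0,0,0],"turn":[0,0,0],"fingers":0}]'
python3 - <<'E'
from h import *
from bench import optics,nets
w=optics.grab_frame("wrist"); save(w,"w1.png")
for k in ["pail","pail_grip","pail_bail"]: print(k,[(m["bbox"],round(m["confidence"],2)) for m in nets.masks_of(w,k)])
E
```

```text
t: 1.78
ee_pos: [0.416, 0.4299, 0.2919]
tcp_rot: [0.019, 3.141, 0.001]
ft_force: [0.8, 0.8, 0.5]
opening: 0.0
grip_force: 0.0
t: 2.4
ee_pos: [0.596, 0.2549, 0.3016]
tcp_rot: [-0.536, 3.095, 0.0]
ft_force: [-0.0, 1.1, -0.5]
opening: -0.0002
grip_force: 0.0
t: 2.65
ee_pos: [0.5945, 0.2565, 0.3011]
tcp_rot: [0.531, -3.096, -0.001]
ft_force: [-0.5, 0.5, -0.3]
opening: 0.0001
grip_force: 0.0
pail [([319.0, 0.0, 168.0, 48.1], 0.97), ([513.0, 0.0, 127.0, 130.3], 0.72), ([197.8, 103.9, 154.3, 137.4], 0.57)]
pail_grip [([320.5, 1.2, 54.6, 48.5], 0.94), ([255.7, 99.7, 96.7, 141.2], 0.76)]
pail_bail [([260.7, 105.1, 92.2, 132.3], 0.93), ([321.7, 0.0, 49.8, 44.0], 0.61)]
```

View pics/w1.png

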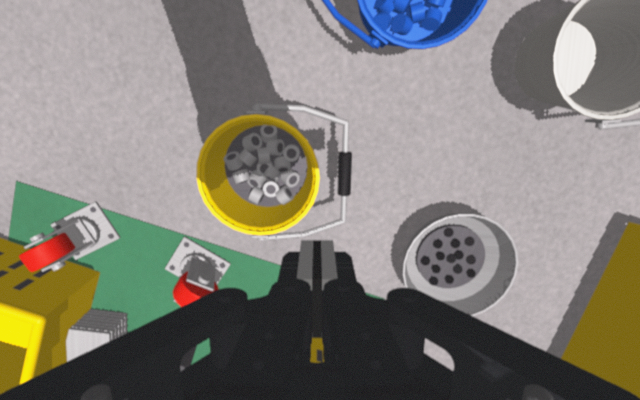

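The yellow pail is centred near (258,175), with the sleeve at (344,174) and the crown ends near (346,124) and (346,221). The blue pail is at the top at (420,20) and the zinc one at the right. I'll fit the pose now.

```bash
cat >> h.py <<'E'
def pailpts(x,y,yaw,th):
    c,s=np.cos(yaw),np.sin(yaw); f=th-np.radians(15); M=np.array([[c,-s,0],[s,c,0],[0,0,1]]); o=np.array([x,y,0])
    cr=lambda v:o+M@np.array([-.088*np.cos(f),v,.084+.088*np.sin(f)])
    a=np.linspace(0,2*np.pi,90); rim=(M@np.array([.061*np.cos(a),.061*np.sin(a),.096+0*a])).T+o
    return cr,rim
E
python3 - <<'E'
from h import *
from bench import optics
w=optics.grab_frame("wrist"); t=optics.grab_frame("top"); s=optics.grab_frame("side")
def yel(p,box):
    h=cv2.cvtColor(np.ascontiguousarray(p["image"]),cv2.COLOR_RGB2HSV); m=((h[...,0]>20)&(h[...,0]<33)&(h[...,1]>150)&(h[...,2]>60)); z=np.zeros_like(m); l,tp,r_,b=box; z[tp:b,l:r_]=m[tp:b,l:r_]; ys,xs=np.nonzero(z); return xs.min(),xs.max(),ys.min(),ys.max()
bx=yel(w,(180,90,330,250)); print(bx)
def res(v):
    cr,rim=pailpts(*v); q=proj(w,rim); 
    e=[q[:,0].min()-bx[0],q[:,0].max()-bx[1]-1,q[:,1].min()-bx[2],q[:,1].max()-bx[3]-1]
    e+=list(proj(w,cr(0))[0]-(344.5,174)); A=proj(w,[cr(.052),cr(-.052)]); A=A[np.argsort(A[:,1])]
    e+=list(.5*(A-[[346,124],[346,221]]).ravel()); e+=list(1.0*(proj(t,cr(0))[0]-(248.8,192.8))); e+=list(1.0*(proj(s,cr(0))[0]-(315.7,164.3)))
    return np.array(e)
o=least_squares(res,[.62,.203,-1.23,.1],loss="soft_l1"); print(o.x.round(4),o.fun.round(1)); cr,_=pailpts(*o.x); print(cr(0).round(4))
E
```

```text
(np.int64(195), np.int64(317), np.int64(114), np.int64(234))
[ 0.6199  0.2061 -1.2372  0.1537] [-0.1  0.9 -0.1  0.4 -0.4 -0.1 -0.2 -0.4 -1.7  0.1 -0.7 -0.4 -1.4 -0.5]
[0.5912 0.2888 0.0745]
```

```bash
python3 -m crank '[{"slide":[-5,20,-12],"turn":[-0.148,-0.051,0],"fingers":0},{"slide":[-5,20,-12],"turn":[-0.148,-0.051,0],"fingers":0},{"slide":[-5,20,-12],"turn":[-0.148,-0.051,0],"fingers":0},{"slide":[-5,20,-12],"turn":[-0.148,-0.051,0],"fingers":0},{"slide":[-6,18,-12],"turn":[-0.148,-0.051,0],"fingers":0}]'; python3 -m crank '[{"slide":[0,0,-35],"turn":[0,0,0],"fingers":0},{"slide":[0,0,-35],"turn":[0,0,0],"fingers":0},{"slide":[0,0,-35],"turn":[0,0,0],"fingers":0},{"slide":[0,0,-34],"turn":[0,0,0],"fingers":0},{"slide":[0,0,0],"turn":[0,0,0],"fingers":0}]'
python3 - <<'E'
from h import *
from bench import optics,monitor
s=optics.grab_frame("side"); save(s,"s2.png",(230,110,150,130),4)
q=monitor.read_state(); R=Ro.from_rotvec(q["tcp_rot"]).as_matrix(); print(q["ee_pos"],R.round(2).tolist(),q["q"].round(2))
E
```

```text
t: 3.62
ee_pos: [0.5685, 0.356, 0.2419]
tcp_rot: [-0.473, 2.75, -1.142]
ft_force: [1.0, -0.6, -0.7]
opening: 0.0003
grip_force: 0.0
t: 4.25
ee_pos: [0.567, 0.353, 0.0992]
tcp_rot: [-0.478, 2.757, -1.145]
ft_force: [0.6, -0.1, 0.1]
opening: 0.0006
grip_force: 0.0
[0.56816599 0.35385523 0.10148321] [[-0.94, -0.24, 0.23], [-0.33, 0.67, -0.67], [0.01, -0.71, -0.71]] [-0.79  0.93 -0.22  1.33  0.78  1.51  0.64]
```

View pics/s2.png

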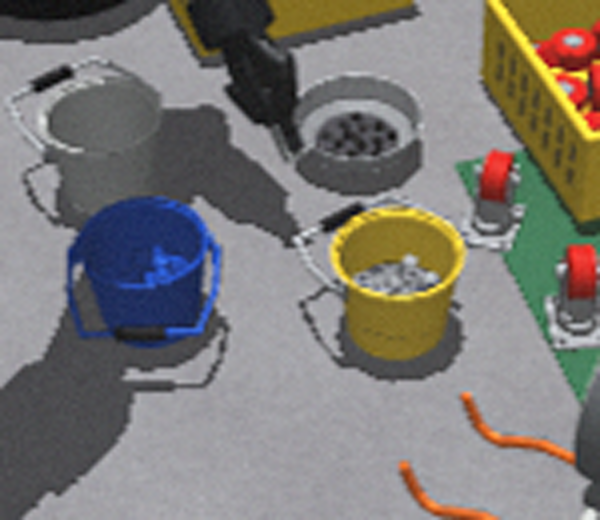

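The fingertip is at (295,155) in the crop, outside the bail sleeve at (340,215), as planned. Next I insert it under the crown.

```bash
python3 -m crank '[{"slide":[5,-14,-14],"turn":[0,0,0],"fingers":0},{"slide":[5,-13,-14],"turn":[0,0,0],"fingers":0},{"slide":[5,-13,-14],"turn":[0,0,0],"fingers":0},{"slide":[4,-13,-14],"turn":[0,0,0],"fingers":0},{"slide":[0,0,0],"turn":[0,0,0],"fingers":0}]'
python3 - <<'E'
from h import *
from bench import optics,monitor,nets
s=optics.grab_frame("side"); w=optics.grab_frame("wrist")
a=s["image"][120:220,270:360]; a=cv2.resize(a,(400,444),interpolation=2); b=cv2.resize(w["image"],(400,250))
im=np.zeros((444,800,3),np.uint8); im[:,:400]=a; im[:250,400:]=b; cv2.imwrite("pics/c3.png",im[:,:,::-1])
print(monitor.read_state()["ee_pos"],monitor.read_state()["ft_force"])
E
```

```text
t: 4.92
ee_pos: [0.588, 0.2979, 0.0449]
tcp_rot: [-0.472, 2.757, -1.144]
ft_force: [-0.7, 0.3, 0.1]
opening: 0.0001
grip_force: 0.0
[0.58785381 0.30108952 0.04615897] [-0.36037217  0.77376821  0.16604654]
```

View pics/c3.png

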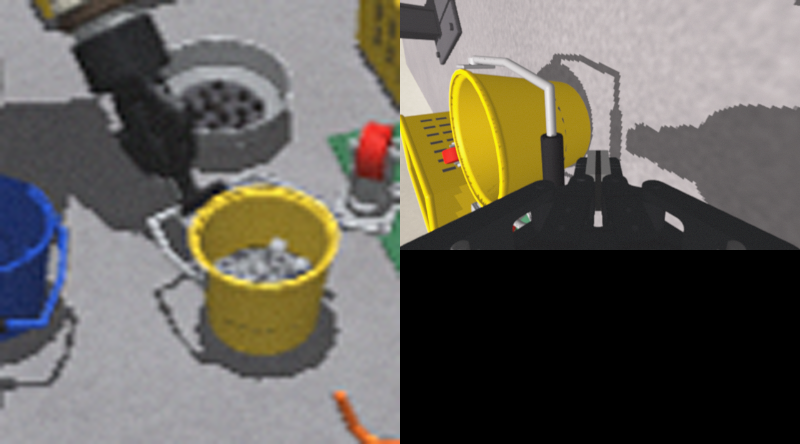

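Run:
```python
from h import *
u=np.array([.327,-.945,0]);z=np.array([0,0,1.]);P=np.array([.6199,.2061,.084]);a=np.array([-.945,-.327,0])
prev=np.array([.588,.300,.0455]);pt=45
for f in [0,10,20,30,40,50,59,67,74,80,85,90]:
    tau=min(45,90-f); T_=np.radians(tau); F=np.radians(f)
    d=u*np.sin(T_)-z*np.cos(T_); n=u*np.cos(T_)+z*np.sin(T_)
    C=P+.088*(-u*np.cos(F)+z*np.sin(F)); T=C-n*.0215+d*.012
    print(f,tau,((T-prev)*1000).round(1),(a*np.radians(tau-pt)).round(3),T.round(4)); prev=T;pt=tau
```

```text
0 45 [ 0.9 -4.4 14.8] [-0. -0.  0.] [0.5889 0.2956 0.0603]
10 45 [ 0.4 -1.3 15.3] [-0. -0.  0.] [0.5894 0.2943 0.0756]
20 45 [ 1.3 -3.8 14.8] [-0. -0.  0.] [0.5907 0.2906 0.0904]
30 45 [ 2.1 -6.1 13.9] [-0. -0.  0.] [0.5928 0.2845 0.1043]
40 45 [ 2.9 -8.3 12.6] [-0. -0.  0.] [0.5957 0.2762 0.1169]
50 40 [ 2.9 -8.3 11.5] [ 0.082  0.029 -0.   ] [0.5985 0.2678 0.1284]
59 31 [ 2.5 -7.3  9.7] [ 0.148  0.051 -0.   ] [0.6011 0.2605 0.1381]
67 23 [ 2.6 -7.6  7.5] [ 0.132  0.046 -0.   ] [0.6037 0.2529 0.1456]
74 16 [ 2.6 -7.4  5.6] [ 0.115  0.04  -0.   ] [0.6063 0.2454 0.1511]
80 10 [ 2.4 -6.8  4. ] [ 0.099  0.034 -0.   ] [0.6087 0.2386 0.1551]
85 5 [ 2.1 -6.   2.7] [ 0.082  0.029 -0.   ] [0.6107 0.2326 0.1578]
90 0 [ 2.1 -6.2  2.2] [ 0.082  0.029 -0.   ] [0.6129 0.2264 0.16  ]
```

```bash
python3 -m crank '[{"slide":[0.5,-2,7],"turn":[0,0,0],"fingers":0},{"slide":[0.5,-2.5,8],"turn":[0,0,0],"fingers":0},{"slide":[0.5,-1.3,15],"turn":[0,0,0],"fingers":0},{"slide":[1.3,-3.8,15],"turn":[0,0,0],"fingers":0},{"slide":[2,-6,14],"turn":[0,0,0],"fingers":0}]'; python3 -m crank '[{"slide":[3,-8.3,12.6],"turn":[0,0,0],"fingers":0},{"slide":[3,-8.3,11.5],"turn":[0.082,0.029,0],"fingers":0},{"slide":[2.5,-7.3,9.7],"turn":[0.148,0.051,0],"fingers":0},{"slide":[2.6,-7.6,7.5],"turn":[0.132,0.046,0],"fingers":0},{"slide":[0,0,0],"turn":[0,0,0],"fingers":0}]'
cat > est.py <<'E'
from h import *
from bench import optics,monitor,nets
s=optics.grab_frame("side"); t=optics.grab_frame("top")
a=cv2.resize(s["image"][120:210,270:360],(400,400),interpolation=2); b=cv2.resize(t["image"][150:220,225:295],(400,400),interpolation=2)
import sys; cv2.imwrite("pics/"+sys.argv[1],np.hstack([a,b])[:,:,::-1])
q=monitor.read_state(); print(q["ee_pos"],q["ft_force"].round(2))
for f in (45,55,65,75,85,90,95):
    cr,_=pailpts(.6199,.2061,-1.237,np.radians(f+15)); print(f,((proj(s,[cr(-.05),cr(.05)])-(270,120))*400/90).round(0).tolist(),((proj(t,[cr(-.05),cr(.05)])-(225,150))*400/70+(400,0)).round(0).tolist())
E
python3 est.py c4.png
```

```text
t: 5.65
ee_pos: [0.5927, 0.2866, 0.1069]
tcp_rot: [-0.474, 2.755, -1.135]
ft_force: [-1.6, 3.2, 0.4]
opening: 0.0003
grip_force: 1.8
t: 6.28
ee_pos: [0.6081, 0.2475, 0.1508]
tcp_rot: [-0.495, 2.974, -0.605]
ft_force: [-0.7, 3.3, 3.1]
opening: -0.0001
grip_force: 1.9
[0.60439716 0.25242793 0.14779195] [-1.58  3.59  1.92]
45 [[164.0, 170.0], [263.0, 123.0]] [[577.0, 277.0], [527.0, 134.0]]
55 [[172.0, 169.0], [272.0, 121.0]] [[592.0, 267.0], [542.0, 124.0]]
65 [[182.0, 170.0], [282.0, 122.0]] [[611.0, 258.0], [560.0, 114.0]]
75 [[192.0, 175.0], [293.0, 127.0]] [[631.0, 248.0], [580.0, 105.0]]
85 [[203.0, 183.0], [304.0, 134.0]] [[653.0, 239.0], [602.0, 96.0]]
90 [[209.0, 188.0], [310.0, 138.0]] [[665.0, 235.0], [614.0, 91.0]]
95 [[215.0, 193.0], [316.0, 144.0]] [[676.0, 231.0], [625.0, 88.0]]
```

View pics/c4.png

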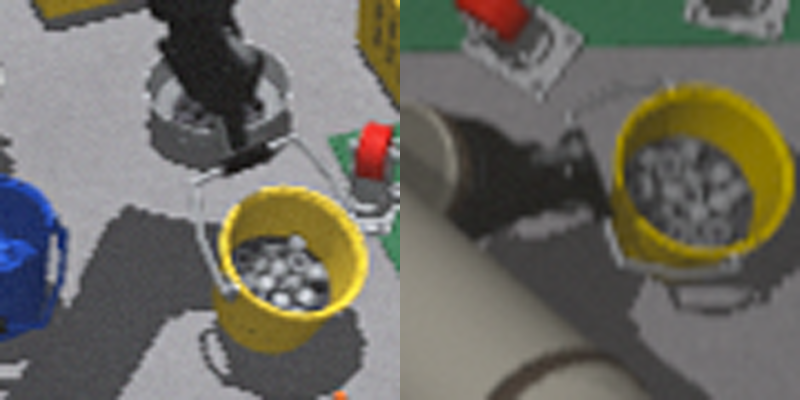

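The pail has slid about 20–30 mm: the rim in the side crop moved from x≈264 to x≈295, and the tool sees about 4 N inward. I'll back the finger off and measure again.

```bash
python3 -m crank '[{"slide":[-5,14,0],"turn":[0,0,0],"fingers":0},{"slide":[-7,20,0],"turn":[0,0,0],"fingers":0},{"slide":[-7,20,20],"turn":[0.1,0.035,0],"fingers":0},{"slide":[-7,20,40],"turn":[0.15,0.05,0],"fingers":0},{"slide":[0,0,40],"turn":[0.15,0.05,0],"fingers":0}]'
python3 -m crank '[{"slide":[0,0,20],"turn":[0,0,0],"fingers":0},{"slide":[0,0,0],"turn":[0,0,0],"fingers":0}]'
python3 - <<'E'
from h import *
from bench import optics,monitor,nets
S=[optics.grab_frame(n) for n in("side","top","wrist")]
a=cv2.resize(S[0]["image"][120:210,270:360],(300,300),interpolation=2); b=cv2.resize(S[1]["image"][150:220,225:295],(300,300),interpolation=2)
im=np.zeros((600,800,3),np.uint8); im[:300,:300]=a; im[300:,:300]=b; im[:313,300:]=cv2.resize(S[2]["image"],(500,313),interpolation=3); cv2.imwrite("pics/c5.png",im[:,:,::-1])
q=monitor.read_state(); print(q["t"],q["ee_pos"],q["ft_force"].round(2))
for p in S:
  for k in ["pail","pail_grip","pail_bail"]: print(k,[(np.round(m["bbox"]).tolist(),round(m["confidence"],2)) for m in nets.masks_of(p,k)])
E
```

```text
t: 7.0
ee_pos: [0.5746, 0.3338, 0.2471]
tcp_rot: [0.545, -3.089, -0.045]
ft_force: [0.4, -0.5, -0.2]
opening: 0.0003
grip_force: 0.0
t: 7.25
ee_pos: [0.5775, 0.3298, 0.2676]
tcp_rot: [0.535, -3.095, -0.036]
ft_force: [-0.2, 0.2, 0.3]
opening: 0.0001
grip_force: 0.0
7.4 [0.57544239 0.32979346 0.26438778] [ 0.28 -0.63 -1.65]
pail [([311.0, 148.0, 32.0, 50.0], 0.83), ([248.0, 163.0, 37.0, 35.0], 0.58)]
pail_grip [([247.0, 179.0, 37.0, 17.0], 0.61), ([329.0, 209.0, 55.0, 51.0], 0.61), ([258.0, 317.0, 22.0, 24.0], 0.45)]
pail_bail [([249.0, 176.0, 33.0, 20.0], 0.42)]
pail [([250.0, 172.0, 40.0, 29.0], 0.74), ([231.0, 224.0, 39.0, 37.0], 0.69)]
pail_grip [([234.0, 147.0, 24.0, 19.0], 0.54)]
pail_bail []
pail [([90.0, 94.0, 142.0, 168.0], 0.58), ([240.0, 0.0, 155.0, 32.0], 0.56)]
pail_grip [([155.0, 93.0, 76.0, 172.0], 0.95), ([242.0, 2.0, 44.0, 29.0], 0.73)]
pail_bail [([241.0, 0.0, 43.0, 33.0], 0.89), ([154.0, 96.0, 78.0, 162.0], 0.57)]
```

View pics/c5.png

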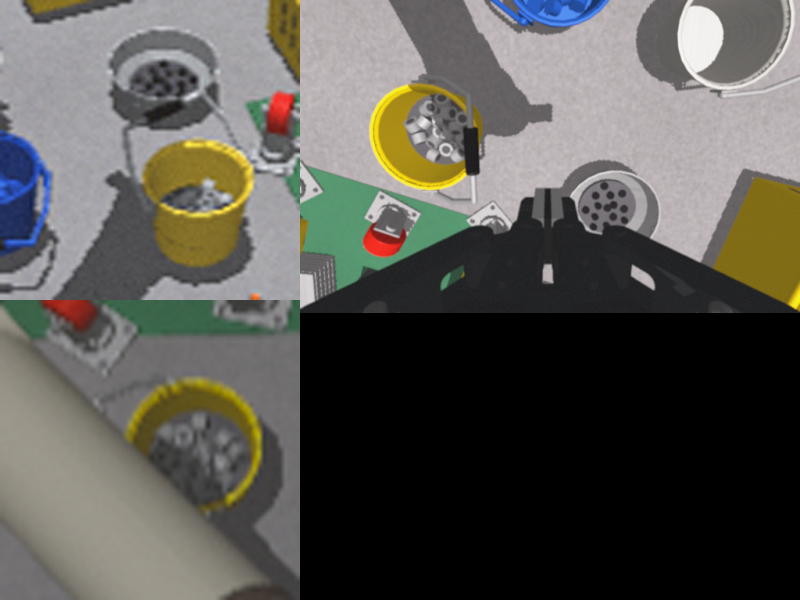

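The bail now holds partly raised: sleeve at wrist (220,193) and side (319.5,153). I'll refit the pose.

```bash
cat > fit.py <<'E'
from h import *
from bench import optics
import sys,json
def yel(p,box):
    h=cv2.cvtColor(np.ascontiguousarray(p["image"]),cv2.COLOR_RGB2HSV); m=((h[...,0]>20)&(h[...,0]<33)&(h[...,1]>150)&(h[...,2]>60)).astype(np.uint8); l,tp,r_,b=box; z=np.zeros_like(m); z[tp:b,l:r_]=m[tp:b,l:r_]
    n,L,st,_=cv2.connectedComponentsWithStats(z); i=1+np.argmax(st[1:,4]); return st[i,:4]
# args: wbox, sleeve px wrist, side (or null), x0
wb,sw,ss,x0=[json.loads(a) for a in sys.argv[1:5]]
w=optics.grab_frame("wrist"); s=optics.grab_frame("side"); b=yel(w,wb); print(b)
def res(v):
    cr,rim=pailpts(*v); q=proj(w,rim); e=[q[:,0].min()-b[0],q[:,0].max()-b[0]-b[2],q[:,1].min()-b[1],q[:,1].max()-b[1]-b[3]]
    for pts in (sw[1:],):
        if pts:
            A=proj(w,[cr(.052),cr(-.052)]);A=A[np.argsort(A[:,1])]; e+=list(.5*(A-pts).ravel())
    e+=list(proj(w,cr(0))[0]-sw[0])
    if ss: e+=list(2*(proj(s,cr(0))[0]-ss))
    return np.array(e)
o=least_squares(res,x0,loss="soft_l1"); print("x y yaw th",o.x.round(4),o.fun.round(1)); cr,_=pailpts(*o.x); print("phi",np.degrees(o.x[3])-15,"crown",cr(0).round(4))
E
python3 fit.py '[60,95,260,255]' '[[220,193],[215,122],[223,258]]' '[319.5,153]' '[0.626,0.186,-1.237,1.0]'
```

```text
[ 93 105 124 136]
x y yaw th [ 0.6205  0.2043 -1.2608  1.0481] [-2.7 14.8  0.1  0.7  0.8  0.1 -0.4 -0.5 -0.4 -0.  -1.4  0. ]
phi 45.054174788580134 crown [0.6015 0.2635 0.1463]
```

The pail is back at (0.6205,0.2043). It had tipped slightly under the finger and settled again, and the bail stands at 45°. I'll re-enter deeper, with the finger normal along the arc, and go slower.

```bash
python3 -m crank '[{"slide":[1,-2,-19],"turn":[-0.152,-0.053,0],"fingers":0},{"slide":[1,-2,-19],"turn":[-0.152,-0.053,0],"fingers":0},{"slide":[1,-2,-19],"turn":[-0.152,-0.053,0],"fingers":0},{"slide":[1,-1,-19],"turn":[-0.152,-0.053,0],"fingers":0},{"slide":[2,-1,-19],"turn":[-0.152,-0.053,0],"fingers":0}]'; python3 -m crank '[{"slide":[0,0,0],"turn":[0,0,0],"fingers":0},{"slide":[5,-14,-15],"turn":[0,0,0],"fingers":0},{"slide":[4.5,-13.5,-14],"turn":[0,0,0],"fingers":0},{"slide":[4.5,-13,-14],"turn":[0,0,0],"fingers":0},{"slide":[4.5,-13,-14],"turn":[0,0,0],"fingers":0}]'
python3 -m crank '[{"slide":[0,0,0],"turn":[0,0,0],"fingers":0},{"slide":[0,0,0],"turn":[0,0,0],"fingers":0}]'
python3 - <<'E'
from h import *
from bench import monitor
X=[monitor.read_state() for _ in range(3)];prev=np.mean([x["ee_pos"] for x in X],0);R=Ro.from_rotvec(X[0]["tcp_rot"]).as_matrix();print(prev,R[:,2])
pt=np.degrees(np.arcsin(np.hypot(*R[:2,2])));print("tau",pt)
u=np.array([.316,-.949,0]);z=np.array([0,0,1.]);P=np.array([.6205,.2043,.084]);a=np.array([-.949,-.316,0])
for f in [45,50,55,60,65,70,75,79,83,86,88,90]:
    tau=90-f; T_=np.radians(tau); F=np.radians(f)
    d=u*np.sin(T_)-z*np.cos(T_); n=u*np.cos(T_)+z*np.sin(T_)
    C=P+.088*(-u*np.cos(F)+z*np.sin(F)); T=C-n*.0215+d*.020
    print(f,((T-prev)*1000).round(1),(a*np.radians(tau-pt)).round(3),T.round(4)); prev=T;pt=tau
E
```

```text
t: 8.57
ee_pos: [0.5841, 0.321, 0.1721]
tcp_rot: [-0.473, 2.747, -1.139]
ft_force: [0.4, -0.1, -1.5]
opening: 0.0002
grip_force: 0.0
t: 9.2
ee_pos: [0.6034, 0.2643, 0.1149]
tcp_rot: [-0.47, 2.753, -1.134]
ft_force: [-0.6, 0.1, -0.2]
opening: -0.0002
grip_force: 0.0
t: 9.45
ee_pos: [0.6023, 0.2669, 0.1148]
tcp_rot: [-0.475, 2.752, -1.134]
ft_force: [-0.2, 0.9, 0.9]
opening: 0.0
grip_force: 0.0
[0.60230017 0.26694849 0.11480077] [ 0.23387292 -0.66426776 -0.70996605]
tau 44.76784655831676
45 [-1.8 -2.6  2.1] [-0.004 -0.001  0.   ] [0.6005 0.2644 0.1169]
50 [ 1.  -2.9  5.4] [ 0.083  0.028 -0.   ] [0.6015 0.2614 0.1223]
55 [ 1.1 -3.4  5.1] [ 0.083  0.028 -0.   ] [0.6026 0.258  0.1274]
60 [ 1.3 -3.8  4.8] [ 0.083  0.028 -0.   ] [0.6039 0.2542 0.1321]
65 [ 1.4 -4.2  4.4] [ 0.083  0.028 -0.   ] [0.6053 0.2501 0.1365]
70 [ 1.5 -4.5  4. ] [ 0.083  0.028 -0.   ] [0.6068 0.2455 0.1405]
75 [ 1.6 -4.8  3.6] [ 0.083  0.028 -0.   ] [0.6084 0.2407 0.1441]
79 [ 1.4 -4.1  2.5] [ 0.066  0.022 -0.   ] [0.6097 0.2366 0.1466]
83 [ 1.4 -4.2  2.2] [ 0.066  0.022 -0.   ] [0.6111 0.2324 0.1489]
86 [ 1.1 -3.3  1.5] [ 0.05   0.017 -0.   ] [0.6122 0.2292 0.1503]
88 [ 0.7 -2.2  0.9] [ 0.033  0.011 -0.   ] [0.613  0.2269 0.1512]
90 [ 0.7 -2.2  0.8] [ 0.033  0.011 -0.   ] [0.6137 0.2247 0.152 ]
```

```bash
python3 -m crank '[{"slide":[-1,-2.6,2.1],"turn":[0,0,0],"fingers":0},{"slide":[1,-2.9,5.4],"turn":[0.083,0.028,0],"fingers":0},{"slide":[1.1,-3.4,5.1],"turn":[0.083,0.028,0],"fingers":0},{"slide":[1.3,-3.8,4.8],"turn":[0.083,0.028,0],"fingers":0},{"slide":[0,0,0],"turn":[0,0,0],"fingers":0}]';python3 - <<'E'
from bench import monitor,optics,nets
import numpy as np
print(np.mean([monitor.read_state()["ft_force"] for _ in range(5)],0).round(2),monitor.read_state()["ee_pos"])
from h import *
w=optics.grab_frame("wrist"); s=optics.grab_frame("side")
h=cv2.cvtColor(np.ascontiguousarray(s["image"]),cv2.COLOR_RGB2HSV)[120:215,300:360]; m=(h[...,0]>20)&(h[...,0]<33)&(h[...,1]>150); ys,xs=np.nonzero(m); print(xs.min()+300,xs.max()+300,ys.min()+120,ys.max()+120)
for k in("pail_bail","pail_grip"): print([(np.round(m["bbox"]).tolist(),round(m["confidence"],2)) for m in nets.masks_of(s,k)])
E
```

```text
t: 10.07
ee_pos: [0.6066, 0.2521, 0.1345]
tcp_rot: [-0.493, 2.909, -0.773]
ft_force: [0.6, -0.4, 0.4]
opening: 0.0
grip_force: 0.0
[ 0.57 -0.35  0.39] [0.60662321 0.25212452 0.13454122]
313 359 120 199
[([247.0, 189.0, 30.0, 7.0], 0.61), ([316.0, 147.0, 29.0, 20.0], 0.55)]
[([319.0, 150.0, 12.0, 6.0], 0.63), ([263.0, 190.0, 8.0, 6.0], 0.52)]
```

```bash
python3 -m crank '[{"slide":[1.4,-4.2,4.4],"turn":[0.083,0.028,0],"fingers":0},{"slide":[1.5,-4.5,4],"turn":[0.083,0.028,0],"fingers":0},{"slide":[1.6,-4.8,3.6],"turn":[0.083,0.028,0],"fingers":0},{"slide":[1.4,-4.1,2.5],"turn":[0.066,0.022,0],"fingers":0},{"slide":[0,0,0],"turn":[0,0,0],"fingers":0}]';python3 - <<'E'
from h import *
from bench import monitor,optics,nets
print(np.mean([monitor.read_state()["ft_force"] for _ in range(5)],0).round(2),monitor.read_state()["ee_pos"])
s=optics.grab_frame("side");w=optics.grab_frame("wrist")
for k in("pail_bail","pail_grip"): print([(np.round(m["bbox"]).tolist(),round(m["confidence"],2)) for m in nets.masks_of(s,k)])
a=cv2.resize(s["image"][130:210,290:370],(400,400),interpolation=2)
im=np.zeros((400,800,3),np.uint8); im[:,:400]=a; im[:250,400:]=cv2.resize(w["image"],(400,250)); cv2.imwrite("pics/c6.png",im[:,:,::-1])
for f in(60,70,80,90,100):
    cr,_=pailpts(.6205,.2043,-1.249,np.radians(f+15)); print(f,((proj(s,[cr(-.05),cr(0),cr(.05)])-(290,130))*5).round(0).tolist(),proj(w,cr(0)).round(0)*.625+(400,0))
E
```

```text
t: 10.9
ee_pos: [0.6111, 0.2346, 0.1461]
tcp_rot: [-0.517, 3.047, -0.287]
ft_force: [0.3, 0.6, -0.5]
opening: -0.0001
grip_force: 0.0
[ 0.33  0.58 -0.48] [0.61112241 0.23458307 0.14614875]
[([331.0, 208.0, 56.0, 52.0], 0.69), ([261.0, 189.0, 11.0, 8.0], 0.55)]
[([247.0, 174.0, 29.0, 22.0], 0.72), ([330.0, 210.0, 56.0, 48.0], 0.7), ([314.0, 151.0, 31.0, 26.0], 0.68)]
60 [[101.0, 141.0], [158.0, 114.0], [214.0, 88.0]] [[608.75  173.125]]
70 [[112.0, 145.0], [169.0, 117.0], [225.0, 91.0]] [[584.375 176.25 ]]
80 [[124.0, 152.0], [182.0, 124.0], [238.0, 98.0]] [[558.75  176.875]]
90 [[136.0, 162.0], [194.0, 135.0], [251.0, 108.0]] [[533.75 175.  ]]
100 [[149.0, 176.0], [207.0, 148.0], [264.0, 121.0]] [[511.875 171.25 ]]
```

View pics/c6.png

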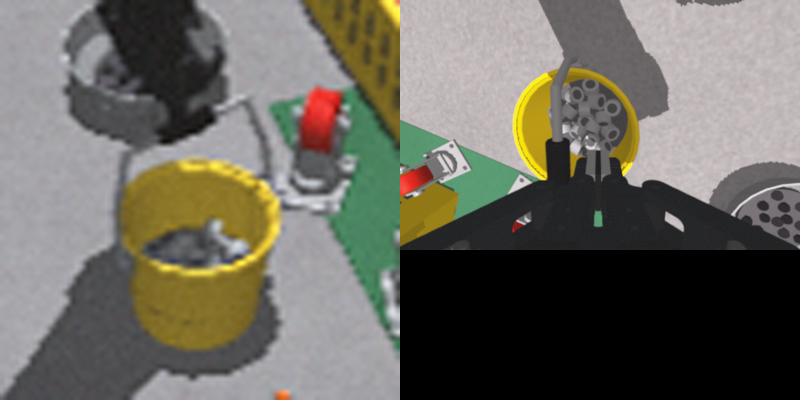

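The pail is unmoved (rim centre at side (330,173)). The crown ends at crop (125,150) and (243,97), and the wrist sleeve at x≈557; both give 80°, with no measurable force. I'll finish the swing and then back off.

```bash
python3 -m crank '[{"slide":[1.4,-4.2,2.2],"turn":[0.066,0.022,0],"fingers":0},{"slide":[1.1,-3.3,1.5],"turn":[0.05,0.017,0],"fingers":0},{"slide":[0.7,-2.2,0.9],"turn":[0.033,0.011,0],"fingers":0},{"slide":[0.5,-1.5,0.5],"turn":[0.02,0.007,0],"fingers":0},{"slide":[0,0,0],"turn":[0,0,0],"fingers":0}]';python3 - <<'E'
from h import *
from bench import monitor,optics,nets
w=optics.grab_frame("wrist");q=monitor.read_state();print(q["ee_pos"])
g=cv2.cvtColor(np.ascontiguousarray(w["image"]),cv2.COLOR_RGB2GRAY)
for row in (230,245,260): print(row,g[row,190:300:3].tolist())
for f in(80,85,90,95,100):
    cr,_=pailpts(.6205,.2043,-1.249,np.radians(f+15)); print(f,proj(w,[cr(-.03),cr(0),cr(.03)]).round(0).tolist())
for k in("pail_bail","pail_grip"): print([(np.round(m["bbox"]).tolist(),round(m["confidence"],2)) for m in nets.masks_of(w,k)])
E
```

```text
t: 11.72
ee_pos: [0.6142, 0.2248, 0.1514]
tcp_rot: [-0.526, 3.087, -0.011]
ft_force: [-0.2, 0.1, 0.4]
opening: 0.0
grip_force: 0.0
[0.61406072 0.22517946 0.15141042]
230 [130, 124, 112, 115, 111, 115, 113, 115, 117, 114, 116, 121, 142, 144, 142, 142, 128, 34, 32, 31, 38, 31, 35, 32, 32, 32, 34, 34, 28, 60, 160, 148, 211, 224, 126, 126, 124]
245 [128, 130, 132, 129, 116, 115, 115, 116, 117, 134, 141, 139, 142, 140, 143, 139, 132, 31, 33, 34, 31, 33, 33, 30, 29, 34, 35, 29, 27, 36, 118, 120, 122, 121, 120, 122, 121]
260 [185, 158, 142, 126, 126, 148, 192, 172, 136, 144, 141, 143, 139, 143, 140, 138, 143, 51, 35, 32, 32, 35, 33, 34, 32, 34, 30, 32, 31, 36, 129, 42, 37, 41, 34, 35, 63]
80 [[297.0, 205.0], [297.0, 281.0], [297.0, 348.0]]
85 [[276.0, 205.0], [277.0, 282.0], [278.0, 350.0]]
90 [[254.0, 205.0], [256.0, 282.0], [258.0, 350.0]]
95 [[232.0, 205.0], [236.0, 281.0], [239.0, 349.0]]
100 [[212.0, 203.0], [217.0, 279.0], [221.0, 347.0]]
[([238.0, 88.0, 48.0, 209.0], 0.85)]
[([236.0, 86.0, 52.0, 212.0], 0.64)]
```

```bash
python3 -m crank '[{"slide":[-2,6,0],"turn":[0,0,0],"fingers":0},{"slide":[-5,15,0],"turn":[0,0,0],"fingers":0},{"slide":[0,0,40],"turn":[0,0,0],"fingers":40},{"slide":[0,0,50],"turn":[0,0,0],"fingers":85},{"slide":[6,-20,20],"turn":[0,0,0],"fingers":85}]' ; python3 -m crank '[{"slide":[7,-21,0],"turn":[0,0,0],"fingers":60},{"slide":[0,0,0],"turn":[0,0,0],"fingers":60},{"slide":[0,0,0],"turn":[0,0,0],"fingers":60}]' 40;python3 - <<'E'
from h import *
from bench import monitor,optics,nets
w=optics.grab_frame("wrist");q=monitor.read_state();print(np.mean([monitor.read_state()["ee_pos"] for _ in range(4)],0),Ro.from_rotvec(q["tcp_rot"]).as_matrix().round(3).tolist())
for k in("pail_bail","pail_grip","pail"): print([(np.round(m["bbox"]).tolist(),round(m["confidence"],2)) for m in nets.masks_of(w,k)])
for f in(85,90,95):
    cr,rim=pailpts(.6205,.2043,-1.249,np.radians(f+15)); print(f,proj(w,[cr(-.052),cr(-.023),cr(0),cr(.023),cr(.052)]).round(0).tolist()); 
print("rim",proj(w,rim).min(0),proj(w,rim).max(0))
save(w,"w7.png")
E
```

```text
t: 12.5
ee_pos: [0.6129, 0.2313, 0.2656]
tcp_rot: [-0.535, 3.08, -0.006]
ft_force: [-0.1, -0.2, -1.3]
opening: 0.0542
grip_force: 0.0
t: 12.88
ee_pos: [0.6191, 0.2052, 0.2598]
tcp_rot: [-0.527, 3.09, -0.01]
ft_force: [-0.0, -0.0, -0.6]
opening: 0.0601
grip_force: 0.0
[0.61910277 0.20583206 0.26001703] [[-0.943, -0.332, 0.009], [-0.332, 0.943, -0.005], [-0.007, -0.008, -1.0]]
[([304.0, 91.0, 23.0, 188.0], 0.72), ([410.0, 0.0, 44.0, 31.0], 0.69), ([44.0, 205.0, 103.0, 78.0], 0.2)]
[([304.0, 93.0, 26.0, 187.0], 0.95), ([411.0, 0.0, 42.0, 28.0], 0.9)]
[([249.0, 92.0, 138.0, 185.0], 0.95), ([408.0, 0.0, 166.0, 29.0], 0.64)]
85 [[327.0, 125.0], [326.0, 170.0], [325.0, 204.0], [325.0, 236.0], [324.0, 275.0]]
90 [[315.0, 125.0], [314.0, 170.0], [314.0, 204.0], [313.0, 236.0], [313.0, 275.0]]
95 [[303.0, 124.0], [303.0, 170.0], [302.0, 204.0], [302.0, 236.0], [302.0, 274.0]]
rim [244.99248152 106.83938315] [385.49680103 244.3897253 ]
```

View pics/w7.png

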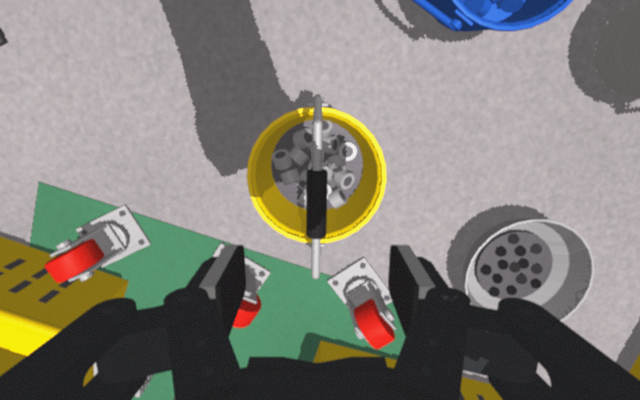

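The bail stands upright by itself with the sleeve at (317,204), centred between the open fingers, and the pail is unmoved. Now I descend and grasp the sleeve.

```bash
python3 -m crank '[{"slide":[1,-1,-30],"turn":[0,0,0],"fingers":60},{"slide":[0,0,-30],"turn":[0,0,0],"fingers":60},{"slide":[0,0,-25],"turn":[0,0,0],"fingers":60},{"slide":[0,0,-20],"turn":[0,0,0],"fingers":60},{"slide":[0,0,0],"turn":[0,0,0],"fingers":40}]'; python3 -m crank '[{"slide":[0,0,0],"turn":[0,0,0],"fingers":20},{"slide":[0,0,0],"turn":[0,0,0],"fingers":5},{"slide":[0,0,0],"turn":[0,0,0],"fingers":5},{"slide":[0,0,0],"turn":[0,0,0],"fingers":5},{"slide":[0,0,0],"turn":[0,0,0],"fingers":5}]' 40
python3 - <<'E'
from bench import monitor
import numpy as np
S=[monitor.read_state() for _ in range(6)];print(np.mean([s["ft_force"] for s in S],0),np.mean([s["ee_pos"] for s in S],0),S[0]["opening"],S[0]["grip_force"])
E
```

```text
t: 13.7
ee_pos: [0.62, 0.2038, 0.1547]
tcp_rot: [-0.527, 3.09, -0.012]
ft_force: [-0.3, -0.1, 0.7]
opening: 0.0429
grip_force: 0.0
t: 14.32
ee_pos: [0.6222, 0.2045, 0.158]
tcp_rot: [-0.526, 3.084, -0.01]
ft_force: [-0.3, 0.7, 6.5]
opening: 0.0121
grip_force: 39.4
[-0.25018865  0.67964295  6.48860036] [0.62215394 0.20447728 0.15799439] 0.012121383650255295 39.39832627773285
```

```bash
python3 -m crank '[{"slide":[0,0,2],"turn":[0,0,0],"fingers":5},{"slide":[0,0,4],"turn":[0,0,0],"fingers":5},{"slide":[0,0,6],"turn":[0,0,0],"fingers":5},{"slide":[0,0,10],"turn":[0,0,0],"fingers":5},{"slide":[0,0,10],"turn":[0,0,0],"fingers":5}]' 50; python3 -m crank '[{"slide":[0,0,15],"turn":[0,0,0],"fingers":5},{"slide":[0,0,15],"turn":[0,0,0],"fingers":5},{"slide":[0,0,15],"turn":[0,0,0],"fingers":5},{"slide":[0,0,12],"turn":[0,0,0],"fingers":5},{"slide":[0,0,5],"turn":[0,0,0],"fingers":5}]'; python3 -m crank '[{"slide":[0,0,0],"turn":[0,0,0],"fingers":5},{"slide":[0,0,0],"turn":[0,0,0],"fingers":5}]'
python3 - <<'E'
from bench import monitor
import numpy as np
S=[monitor.read_state() for _ in range(6)];print(np.mean([s["ft_force"] for s in S],0),np.mean([s["ee_pos"] for s in S],0),S[0]["opening"],S[0]["grip_force"])
E
```

```text
t: 14.95
ee_pos: [0.6211, 0.2039, 0.1891]
tcp_rot: [-0.526, 3.087, -0.011]
ft_force: [-0.6, 0.6, -8.4]
opening: 0.0119
grip_force: 48.7
t: 15.58
ee_pos: [0.6217, 0.2042, 0.2519]
tcp_rot: [-0.526, 3.085, -0.011]
ft_force: [0.5, 0.4, -9.9]
opening: 0.0119
grip_force: 48.8
t: 15.82
ee_pos: [0.6209, 0.2037, 0.2498]
tcp_rot: [-0.526, 3.088, -0.011]
ft_force: [-0.1, -1.0, -9.1]
opening: 0.0121
grip_force: 48.8
[-0.05432712 -0.99276209 -9.13595649] [0.62085507 0.2036998  0.24984335] 0.01208197207944035 48.77780735492706
```

The load is about 9.2 N, so I expect roughly 61 mm of sink. Now I carry the pail to a standoff in front of the prongs.

```bash
python3 -m crank '[{"slide":[-3,-6,10],"turn":[0,0,0],"fingers":5},{"slide":[-6,-13,10],"turn":[0,0,0.01],"fingers":5},{"slide":[-9,-20,10],"turn":[0,0,0.02],"fingers":5},{"slide":[-11,-25,8],"turn":[0,0,0.03],"fingers":5},{"slide":[-11,-25,3],"turn":[0,0,0.03],"fingers":5}]'; python3 -m crank '[{"slide":[-11,-25,0],"turn":[0,0,0.03],"fingers":5},{"slide":[-11,-25,0],"turn":[0,0,0.03],"fingers":5},{"slide":[-11,-25,0],"turn":[0,0,0.03],"fingers":5},{"slide":[-11,-25,0],"turn":[0,0,0.03],"fingers":5},{"slide":[-11,-25,0],"turn":[0,0,0.03],"fingers":5}]'; python3 -m crank '[{"slide":[-11,-25,0],"turn":[0,0,0.03],"fingers":5},{"slide":[-10,-23,0],"turn":[0,0,0.02],"fingers":5},{"slide":[-8,-18,0],"turn":[0,0,0.01],"fingers":5},{"slide":[-6,-12,0],"turn":[0,0,0.01],"fingers":5},{"slide":[-3,-6,0],"turn":[0,0,0],"fingers":5}]';  python3 -m crank '[{"slide":[0,0,0],"turn":[0,0,0],"fingers":5},{"slide":[0,0,0],"turn":[0,0,0],"fingers":5},{"slide":[0,0,0],"turn":[0,0,0],"fingers":5}]'
python3 - <<'E'
from h import *
from bench import monitor,optics,nets
F=[optics.grab_frame(n) for n in("wrist","side","top")]
q=monitor.read_state();print(q["ee_pos"],Ro.from_rotvec(q["tcp_rot"]).as_matrix().round(3).tolist(),q["ft_force"])
im=np.zeros((600,800,3),np.uint8); im[:320,:512]=cv2.resize(F[0]["image"],(512,320),interpolation=3)
im[320:600,:400]=cv2.resize(F[1]["image"][190:260,300:400],(400,280),interpolation=2); im[320:600,400:]=cv2.resize(F[2]["image"][140:210,340:440],(400,280),interpolation=2)
cv2.imwrite("pics/c8.png",im[:,:,::-1])
E
```

```text
t: 16.45
ee_pos: [0.581, 0.1132, 0.2932]
tcp_rot: [-0.665, 3.058, -0.012]
ft_force: [0.2, -0.5, -8.4]
opening: 0.0125
grip_force: 49.0
t: 17.08
ee_pos: [0.5255, -0.0117, 0.2927]
tcp_rot: [-0.892, 3.0, -0.011]
ft_force: [0.3, -0.4, -8.3]
opening: 0.0119
grip_force: 49.0
t: 17.7
ee_pos: [0.4874, -0.0955, 0.2925]
tcp_rot: [-0.994, 2.968, -0.011]
ft_force: [0.3, 0.3, -9.9]
opening: 0.0122
grip_force: 49.0
t: 18.08
ee_pos: [0.4886, -0.0933, 0.2917]
tcp_rot: [-0.998, 2.967, -0.008]
ft_force: [-0.2, -0.5, -8.6]
opening: 0.0119
grip_force: 49.0
[ 0.48838914 -0.09358098  0.29152509] [[-0.797, -0.604, 0.012], [-0.604, 0.797, -0.001], [-0.009, -0.008, -1.0]] [ 0.31780977 -0.24136541 -9.44327634]
```

View pics/c8.png

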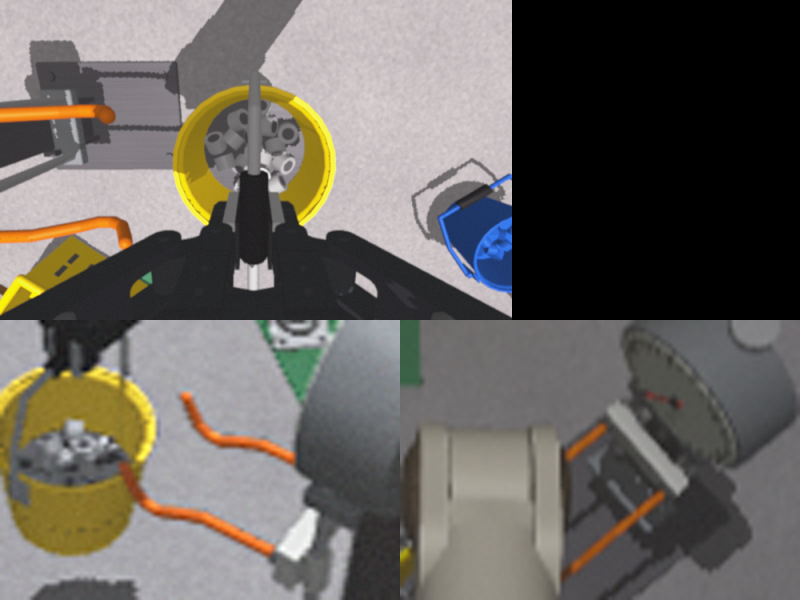

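The wrist crop shows the prong tips at crop (108,116) and (126,245), both left of the bail and roughly aligned with the tool. The side view puts the tips at (346,209) and (331.2,226.2). That was my last picture; I continue with numbers.

```bash
cat > tips.py <<'E'
from h import *
from bench import monitor,optics
w,s,t=[optics.grab_frame(n) for n in("wrist","side","top")]
obs={"A":[(w,(157.5,305),1),(s,(346.2,209.3),2),(t,(366,187.2),2)],"B":[(w,(135,145),1),(s,(331.2,226.4),2),(t,(380.4,204.4),2)]}
# scale pose fit: x,y,yaw with tips at z .281, +-38
def tip(v,sg):
    c,s_=np.cos(v[2]),np.sin(v[2]); return np.array([v[0]-.025*c-sg*.038*s_, v[1]-.025*s_+sg*.038*c,.281])
f=lambda v:np.concatenate([k*(proj(p,tip(v,sg))[0]-uv) for n,sg in(("A",1),("B",-1)) for p,uv,k in obs[n]])
o=least_squares(f,[.542,-.185,-.927],loss="soft_l1"); print("seat",o.x.round(4),np.degrees(o.x[2]),o.fun.round(1))
q=monitor.read_state();R=Ro.from_rotvec(q["tcp_rot"]).as_matrix();print("tool y yaw",np.degrees(np.arctan2(-R[1,1],-R[0,1])))
x=np.array([np.cos(o.x[2]),np.sin(o.x[2])]);y=np.array([-x[1],x[0]]);d=o.x[:2]-q["ee_pos"][:2];print("to seat along x,y",d@x,d@y,d)
# crown axis under tool: sleeve projection in wrist at z
h=cv2.cvtColor(np.ascontiguousarray(w["image"]),cv2.COLOR_RGB2HSV); m=(h[...,0]>5)&(h[...,0]<16)&(h[...,1]>180)
ys,xs=np.nonzero(m); 
for lo,hi in((110,170),(240,330)):
    k=(ys>lo)&(ys<hi)&(xs<220); print("orange",xs[k].max(),[ (int(c),round(ys[k&(xs==c)].mean(),1)) for c in(5,30,60,90,120,150) if (k&(xs==c)).any()])
yy,xx=lambda a:0,0
for n in "side",:
    h=cv2.cvtColor(np.ascontiguousarray(s["image"]),cv2.COLOR_RGB2HSV)[195:265,320:390];
E
python3 tips.py
```

```text
seat [ 0.542  -0.1796 -0.9168] -52.52629095557147 [-0.4 -1.2 -1.4 -0.  -3.  -0.8 -0.3  0.6 -2.5  0.4 -2.9 -0.8]
tool y yaw -52.87364690713309
to seat along x,y 0.10075323729377302 -0.009575835795889581 [ 0.0536983  -0.08578697]
orange 143 [(5, np.float64(144.0)), (30, np.float64(143.0)), (60, np.float64(141.6)), (90, np.float64(139.7)), (120, np.float64(139.0))]
orange 164 [(5, np.float64(294.0)), (30, np.float64(292.0)), (60, np.float64(289.0)), (90, np.float64(283.0)), (120, np.float64(277.0)), (150, np.float64(292.0))]
```

```bash
python3 -m crank '[{"slide":[2,-5,0],"turn":[0,0,0.003],"fingers":5},{"slide":[5,-11,0],"turn":[0,0,0.003],"fingers":5},{"slide":[7,-13,0],"turn":[0,0,0],"fingers":5},{"slide":[6,-11,0],"turn":[0,0,0],"fingers":5},{"slide":[3,-5.5,0],"turn":[0,0,0],"fingers":5}]'; python3 -m crank '[{"slide":[0,0,0],"turn":[0,0,0],"fingers":5},{"slide":[0,0,0],"turn":[0,0,0],"fingers":5}]'
python3 - <<'E'
from h import *
from bench import monitor,optics
w=optics.grab_frame("wrist"); q=monitor.read_state()
h=cv2.cvtColor(np.ascontiguousarray(w["image"]),cv2.COLOR_RGB2HSV); m=((h[...,0]>5)&(h[...,0]<16)&(h[...,1]>180)).astype(np.uint8)
n,L,st,ce=cv2.connectedComponentsWithStats(m)
for i in range(1,n):
    if st[i,4]>40:
        ys,xs=np.nonzero(L==i); print(st[i]); print([(int(c),int(ys[xs==c].min()),int(ys[xs==c].max())) for c in range(xs.max()-40,xs.max()+1,4) if (xs==c).any()])
def tip(v,sg):
    c,s_=np.cos(v[2]),np.sin(v[2]); return np.array([v[0]-.025*c-sg*.038*s_, v[1]-.025*s_+sg*.038*c,.281])
for sg in(1,-1): print("pred tip",sg,proj(w,tip([.542,-.1796,-.9168],sg)))
x=np.array([np.cos(-.9168),np.sin(-.9168)]);y=np.array([-x[1],x[0]]);d=np.array([.542,-.1796])-q["ee_pos"][:2];print("left",d@x,d@y,q["ee_pos"])
# crown line estimate: dark sleeve columns by row
g=cv2.cvtColor(np.ascontiguousarray(w["image"]),cv2.COLOR_RGB2GRAY)
for z in(.30,.305,.31):
    C=np.r_[q["ee_pos"][:2],z]; print(z,proj(w,[C+np.r_[y*a,0] for a in(.023,0,-.023,-.052)]).round(0).tolist())
print([(r_,int(np.nonzero(g[r_,250:380]<55)[0].min()+250),int(np.nonzero(g[r_,250:380]<55)[0].max()+250)) for r_ in range(205,240,3) if (g[r_,250:380]<55).any()])
E
```

```text
t: 19.0
ee_pos: [0.5118, -0.1411, 0.2914]
tcp_rot: [-1.003, 2.965, -0.008]
ft_force: [-0.1, 0.6, -8.3]
opening: 0.012
grip_force: 49.0
t: 19.25
ee_pos: [0.5111, -0.1388, 0.2915]
tcp_rot: [-1.006, 2.964, -0.007]
ft_force: [-0.4, 0.2, -9.5]
opening: 0.0119
grip_force: 49.0
[   0  151  262   25 3207]
[(221, 151, 164), (225, 151, 164), (229, 152, 165), (233, 151, 166), (237, 152, 167), (241, 153, 170), (245, 155, 172), (249, 157, 174), (253, 158, 175), (257, 160, 174), (261, 165, 166)]
[216 287  32  13 209]
[(219, 287, 287), (223, 287, 290), (227, 287, 299), (231, 287, 298), (235, 288, 297), (239, 290, 297), (243, 292, 295), (247, 293, 293)]
[  23  295  162   29 1040]
[(144, 304, 317), (148, 303, 315), (152, 302, 313), (156, 301, 310), (160, 300, 308), (164, 299, 306), (168, 298, 304), (172, 298, 302), (176, 297, 300), (180, 296, 297), (184, 295, 295)]
pred tip 1 [[260.78703904 320.84072546]]
pred tip -1 [[253.53027312 166.93603465]]
left 0.05118913734398706 -0.0003193939485615291 [ 0.51111191 -0.13877898  0.29155855]
0.3 [[314.0, 318.0], [314.0, 269.0], [314.0, 215.0], [314.0, 140.0]]
0.305 [[314.0, 325.0], [314.0, 274.0], [314.0, 219.0], [314.0, 142.0]]
0.31 [[314.0, 333.0], [314.0, 281.0], [314.0, 224.0], [313.0, 144.0]]
[(214, 302, 328), (217, 301, 333), (220, 300, 333), (223, 300, 333), (226, 300, 334), (229, 300, 334), (232, 300, 333), (235, 300, 333), (238, 300, 334)]
```

Prediction and observation agree at the tip (253,167). I raise 6 mm and advance over the tips to the seat.

```bash
python3 -m crank '[{"slide":[0,0,6],"turn":[0,0,0],"fingers":5},{"slide":[4,-5,0],"turn":[0,0,0],"fingers":5},{"slide":[7,-9,0],"turn":[0,0,0],"fingers":5},{"slide":[7,-9,0],"turn":[0,0,0],"fingers":5},{"slide":[7,-9,0],"turn":[0,0,0],"fingers":5}]'; python3 -m crank '[{"slide":[4,-6,0],"turn":[0,0,0],"fingers":5},{"slide":[2,-2.6,0],"turn":[0,0,0],"fingers":5},{"slide":[0,0,0],"turn":[0,0,0],"fingers":5},{"slide":[0,0,0],"turn":[0,0,0],"fingers":5},{"slide":[0,0,0],"turn":[0,0,0],"fingers":5}]'
cat > chk.py <<'E'
from h import *
from bench import monitor,optics
F=[];P=[]
for _ in range(5):
    w=optics.grab_frame("wrist"); q=monitor.read_state(); F.append(q["ft_force"]);P.append(q["ee_pos"])
x=np.array([np.cos(-.9168),np.sin(-.9168)]);y=np.array([-x[1],x[0]]);p=np.mean(P,0);d=np.array([.542,-.1796])-p[:2];print("t",q["t"],"left",(d@x).round(4),(d@y).round(4),p.round(4),"F",np.mean(F,0).round(2),"moment",q["moment"].round(2))
h=cv2.cvtColor(np.ascontiguousarray(w["image"]),cv2.COLOR_RGB2HSV); m=((h[...,0]>5)&(h[...,0]<16)&(h[...,1]>180)).astype(np.uint8)
n,L,st,ce=cv2.connectedComponentsWithStats(m); print([st[i].tolist() for i in range(1,n) if st[i,4]>60])
E
python3 chk.py
```

```text
t: 19.92
ee_pos: [0.5368, -0.1726, 0.2973]
tcp_rot: [-1.004, 2.965, -0.008]
ft_force: [0.9, -0.2, -9.3]
opening: 0.0118
grip_force: 49.0
t: 20.55
ee_pos: [0.5422, -0.1798, 0.2977]
tcp_rot: [-1.006, 2.964, -0.008]
ft_force: [-0.0, 0.1, -9.5]
opening: 0.0122
grip_force: 49.0
t 20.8 left -0.0004 0.0 [ 0.5422 -0.18    0.2977] F [ 0.04  0.13 -8.69] moment [-0.02  0.02 -0.02]
[[111, 149, 198, 23, 3028], [327, 150, 53, 24, 763], [134, 300, 39, 17, 247]]
```

```bash
python3 -m crank '[{"slide":[0,0,-4],"turn":[0,0,0],"fingers":5},{"slide":[0,0,-6],"turn":[0,0,0],"fingers":5},{"slide":[0,0,-6],"turn":[0,0,0],"fingers":5},{"slide":[0,0,-6],"turn":[0,0,0],"fingers":5},{"slide":[0,0,-5],"turn":[0,0,0],"fingers":5}]'; python3 -m crank '[{"slide":[0,0,-4],"turn":[0,0,0],"fingers":5},{"slide":[0,0,-3],"turn":[0,0,0],"fingers":5},{"slide":[0,0,-2],"turn":[0,0,0],"fingers":5},{"slide":[0,0,-2],"turn":[0,0,0],"fingers":5},{"slide":[0,0,-2],"turn":[0,0,0],"fingers":5}]';python3 chk.py;  python3 -m crank '[{"slide":[0,0,-2],"turn":[0,0,0],"fingers":5},{"slide":[0,0,-2],"turn":[0,0,0],"fingers":5},{"slide":[0,0,-2],"turn":[0,0,0],"fingers":5},{"slide":[0,0,-2],"turn":[0,0,0],"fingers":5},{"slide":[0,0,-2],"turn":[0,0,0],"fingers":5}]'; python3 -m crank '[{"slide":[0,0,-2],"turn":[0,0,0],"fingers":5},{"slide":[0,0,-2],"turn":[0,0,0],"fingers":5},{"slide":[0,0,-2],"turn":[0,0,0],"fingers":5},{"slide":[0,0,-2],"turn":[0,0,0],"fingers":5},{"slide":[0,0,-2],"turn":[0,0,0],"fingers":5}]';python3 chk.py
```

```text
t: 21.42
ee_pos: [0.5422, -0.1801, 0.27]
tcp_rot: [-1.005, 2.965, -0.008]
ft_force: [0.1, 1.3, -9.2]
opening: 0.0121
grip_force: 49.0
t: 22.05
ee_pos: [0.5424, -0.1801, 0.2576]
tcp_rot: [-1.005, 2.964, -0.009]
ft_force: [0.8, 0.8, -8.1]
opening: 0.0116
grip_force: 49.0
t 22.3 left -0.0006 0.0001 [ 0.5422 -0.1801  0.2575] F [ 0.03 -0.01 -8.74] moment [0.05 0.02 0.02]
[[46, 163, 263, 33, 5275], [327, 164, 72, 35, 1395], [291, 325, 18, 22, 91], [325, 326, 18, 22, 154], [162, 351, 28, 21, 233]]
t: 22.92
ee_pos: [0.5423, -0.1801, 0.2474]
tcp_rot: [-1.005, 2.965, -0.008]
ft_force: [-0.2, 0.5, -8.9]
opening: 0.0118
grip_force: 49.0
t: 23.55
ee_pos: [0.5424, -0.1801, 0.2376]
tcp_rot: [-1.005, 2.964, -0.009]
ft_force: [-1.0, 1.1, -6.3]
opening: 0.0123
grip_force: 49.0
t 23.8 left -0.0006 0.0001 [ 0.5423 -0.1801  0.2376] F [-0.75  0.3  -7.29] moment [ 0.03  0.18 -0.01]
[[23, 168, 286, 35, 6185], [327, 168, 79, 40, 1666], [291, 338, 18, 22, 194], [325, 338, 18, 22, 257]]
```

```bash
for i in 1 2; do :; done; python3 -m crank '[{"slide":[0,0,-2],"turn":[0,0,0],"fingers":5},{"slide":[0,0,-2],"turn":[0,0,0],"fingers":5},{"slide":[0,0,-2],"turn":[0,0,0],"fingers":5},{"slide":[0,0,-2],"turn":[0,0,0],"fingers":5},{"slide":[0,0,-2],"turn":[0,0,0],"fingers":5}]'; python3 -m crank '[{"slide":[0,0,-2],"turn":[0,0,0],"fingers":5},{"slide":[0,0,-2],"turn":[0,0,0],"fingers":5},{"slide":[0,0,-2],"turn":[0,0,0],"fingers":5},{"slide":[0,0,-2],"turn":[0,0,0],"fingers":5},{"slide":[0,0,-2],"turn":[0,0,0],"fingers":5}]';python3 chk.py
```

```text
t: 24.42
ee_pos: [0.5423, -0.1801, 0.2276]
tcp_rot: [-1.005, 2.964, -0.008]
ft_force: [-1.2, 0.1, -5.2]
opening: 0.0121
grip_force: 49.3
t: 25.05
ee_pos: [0.5424, -0.1801, 0.2176]
tcp_rot: [-1.005, 2.964, -0.009]
ft_force: [-1.0, -0.3, -3.7]
opening: 0.0122
grip_force: 49.3
t 25.3 left -0.0006 0.0001 [ 0.5423 -0.1801  0.2176] F [-0.91  0.31 -4.15] moment [0.05 0.24 0.01]
[[23, 168, 286, 35, 6168], [327, 168, 79, 40, 1675], [291, 338, 18, 22, 191], [325, 339, 18, 22, 255]]
```

```bash
python3 -m crank '[{"slide":[-1,0.5,-2],"turn":[0,0,0],"fingers":5},{"slide":[-1,0.5,-2],"turn":[0,0,0],"fingers":5},{"slide":[0,0,-2],"turn":[0,0,0],"fingers":5},{"slide":[0,0,-2],"turn":[0,0,0],"fingers":5},{"slide":[0,0,-2],"turn":[0,0,0],"fingers":5}]'; python3 chk.py; python3 -m crank '[{"slide":[0,0,-2],"turn":[0,0,0],"fingers":5},{"slide":[0,0,-2],"turn":[0,0,0],"fingers":5},{"slide":[0,0,-2],"turn":[0,0,0],"fingers":5},{"slide":[0,0,-2],"turn":[0,0,0],"fingers":5},{"slide":[0,0,0],"turn":[0,0,0],"fingers":5}]';python3 chk.py
```

```text
t: 25.92
ee_pos: [0.541, -0.1794, 0.2079]
tcp_rot: [-1.004, 2.963, -0.01]
ft_force: [4.7, -2.7, -3.2]
opening: 0.0122
grip_force: 49.6
t 26.175 left 0.001 0.0008 [ 0.5407 -0.1793  0.2077] F [ 4.23 -2.14 -3.05] moment [-0.42 -0.93  0.03]
[[18, 170, 291, 36, 6240], [327, 171, 73, 39, 1553], [291, 340, 18, 20, 174], [325, 341, 17, 21, 247]]
t: 26.8
ee_pos: [0.5407, -0.1792, 0.1997]
tcp_rot: [-1.005, 2.964, -0.009]
ft_force: [4.3, -2.2, -1.6]
opening: 0.0119
grip_force: 49.6
t 27.05 left 0.0011 0.0008 [ 0.5407 -0.1793  0.1998] F [ 4.67 -1.92 -1.54] moment [-0.47 -0.92  0.06]
[[18, 170, 291, 36, 6193], [327, 171, 74, 39, 1548], [291, 340, 18, 20, 174], [325, 341, 17, 21, 248]]
```

```bash
python3 -m crank '[{"slide":[0.6,-0.3,-1],"turn":[0,0,0],"fingers":5},{"slide":[0.6,-0.3,-1],"turn":[0,0,0],"fingers":5},{"slide":[0,0,-1],"turn":[0,0,0],"fingers":5},{"slide":[0,0,-1],"turn":[0,0,0],"fingers":5},{"slide":[0,0,-1],"turn":[0,0,0],"fingers":5}]'; python3 chk.py; python3 -m crank '[{"slide":[0,0,-1],"turn":[0,0,0],"fingers":5},{"slide":[0,0,-1],"turn":[0,0,0],"fingers":5},{"slide":[0,0,-1],"turn":[0,0,0],"fingers":5},{"slide":[0,0,0],"turn":[0,0,0],"fingers":5}]';python3 chk.py;python3 chk.py
```

```text
t: 27.68
ee_pos: [0.5409, -0.1794, 0.1943]
tcp_rot: [-1.006, 2.965, -0.007]
ft_force: [-1.4, 0.3, -1.1]
opening: 0.0122
grip_force: 49.7
t 27.925 left 0.0009 0.0007 [ 0.5409 -0.1794  0.1943] F [-0.74  0.85 -0.99] moment [ 0.22  0.22 -0.04]
[[18, 170, 291, 36, 6218], [327, 170, 75, 40, 1573], [291, 340, 18, 20, 171], [325, 341, 17, 20, 246]]
t: 28.42
ee_pos: [0.541, -0.1794, 0.1913]
tcp_rot: [-1.005, 2.965, -0.007]
ft_force: [-2.2, 2.0, -0.9]
opening: 0.0121
grip_force: 49.7
t 28.675 left 0.0007 0.0007 [ 0.5411 -0.1794  0.1914] F [-3.76  2.28 -0.86] moment [0.59 0.84 0.02]
[[18, 169, 291, 36, 6215], [327, 170, 75, 40, 1586], [291, 340, 18, 20, 179], [325, 340, 17, 22, 249]]
t 28.925 left 0.0006 0.0006 [ 0.5411 -0.1795  0.1915] F [-3.74  2.72 -0.59] moment [0.59 0.9  0.03]
[[18, 169, 291, 36, 6225], [327, 170, 75, 40, 1587], [291, 340, 18, 20, 172], [325, 340, 17, 21, 247]]
```

```bash
python3 -m crank '[{"slide":[-0.4,0.3,-1],"turn":[0,0,0],"fingers":5},{"slide":[0,0,-1],"turn":[0,0,0],"fingers":5},{"slide":[0,0,-1],"turn":[0,0,0],"fingers":5},{"slide":[0,0,0],"turn":[0,0,0],"fingers":5},{"slide":[0,0,0],"turn":[0,0,0],"fingers":5}]'; python3 chk.py;python3 chk.py
```

```text
t: 29.55
ee_pos: [0.5411, -0.1795, 0.1887]
tcp_rot: [-1.005, 2.964, -0.008]
ft_force: [-3.4, 3.0, -0.4]
opening: 0.0123
grip_force: 49.8
t 29.8 left 0.0006 0.0006 [ 0.5411 -0.1795  0.1887] F [-3.91  2.17 -0.08] moment [0.52 0.79 0.04]
[[18, 169, 291, 37, 6223], [327, 170, 75, 40, 1585], [291, 340, 18, 20, 176], [325, 340, 17, 22, 253]]
t 30.05 left 0.0006 0.0006 [ 0.5411 -0.1795  0.1886] F [-3.67  2.12  0.26] moment [ 0.49  0.79 -0.  ]
[[18, 169, 291, 37, 6223], [327, 170, 75, 40, 1582], [291, 340, 18, 20, 177], [325, 340, 18, 21, 248]]
```

```bash
python3 -m crank '[{"slide":[-0.4,0.3,0],"turn":[0,0,0],"fingers":5},{"slide":[-0.3,0.2,0],"turn":[0,0,0],"fingers":5},{"slide":[0,0,0],"turn":[0,0,0],"fingers":5}]'; python3 chk.py;python3 chk.py
```

```text
t: 30.42
ee_pos: [0.541, -0.1794, 0.189]
tcp_rot: [-1.004, 2.964, -0.01]
ft_force: [-1.3, -0.3, -0.6]
opening: 0.0123
grip_force: 49.8
t 30.675 left 0.0008 0.0007 [ 0.541  -0.1794  0.1889] F [-0.43 -0.23 -0.04] moment [-0.13  0.01  0.09]
[[18, 170, 291, 36, 6152], [327, 170, 74, 40, 1570], [291, 340, 18, 20, 176], [325, 341, 17, 21, 250]]
t 30.925 left 0.0008 0.0007 [ 0.5409 -0.1793  0.1889] F [ 0.73 -0.78  0.39] moment [-0.32 -0.17  0.02]
[[18, 170, 291, 36, 6158], [327, 170, 74, 40, 1567], [291, 340, 18, 20, 174], [325, 341, 18, 21, 245]]
```

```bash
python3 -m crank '[{"slide":[0,0,0],"turn":[0,0,0],"fingers":5},{"slide":[0,0,0],"turn":[0,0,0],"fingers":10},{"slide":[0,0,0],"turn":[0,0,0],"fingers":12}]' 20; python3 -m crank '[{"slide":[0,0,0],"turn":[0,0,0],"fingers":14},{"slide":[0,0,0],"turn":[0,0,0],"fingers":17},{"slide":[0,0,0],"turn":[0,0,0],"fingers":24},{"slide":[0,0,0],"turn":[0,0,0],"fingers":35},{"slide":[0,0,0],"turn":[0,0,0],"fingers":45}]'; python3 chk.py;python3 chk.py
```

```text
t: 31.3
ee_pos: [0.5409, -0.1793, 0.1888]
tcp_rot: [-1.004, 2.964, -0.01]
ft_force: [3.1, -3.3, 0.6]
opening: 0.0124
grip_force: 47.2
t: 31.92
ee_pos: [0.5402, -0.1787, 0.1885]
tcp_rot: [-1.005, 2.965, -0.008]
ft_force: [-0.2, 0.3, 0.2]
opening: 0.0449
grip_force: 0.0
t 32.175 left 0.0016 0.0009 [ 0.5403 -0.1789  0.1886] F [ 0.4  -0.16  0.14] moment [ 0.06 -0.01 -0.01]
[[16, 170, 291, 36, 6111], [325, 171, 74, 39, 1565], [255, 340, 52, 20, 405], [323, 341, 29, 21, 331], [160, 370, 28, 22, 179]]
t 32.425 left 0.0015 0.0009 [ 0.5404 -0.1789  0.1886] F [-0.21 -0.28 -0.18] moment [ 0.03 -0.01  0.07]
[[16, 170, 291, 36, 6110], [325, 171, 74, 40, 1568], [257, 340, 50, 20, 408], [323, 341, 29, 21, 332], [160, 370, 28, 22, 177]]
```

Released; the hook hasn't moved. I withdraw straight up, then away.

```bash
python3 -m crank '[{"slide":[0,0,5],"turn":[0,0,0],"fingers":45},{"slide":[0,0,15],"turn":[0,0,0],"fingers":45},{"slide":[0,0,25],"turn":[0,0,0],"fingers":45},{"slide":[0,0,30],"turn":[0,0,0],"fingers":45},{"slide":[0,0,30],"turn":[0,0,0],"fingers":45}]'; python3 -m crank '[{"slide":[-12,16,20],"turn":[0,0,0],"fingers":45},{"slide":[-24,32,5],"turn":[0,0,0],"fingers":45},{"slide":[-24,32,0],"turn":[0,0,0],"fingers":45},{"slide":[-18,24,0],"turn":[0,0,0],"fingers":45},{"slide":[-6,8,0],"turn":[0,0,0],"fingers":45}]'
cat > fin.py <<'E'
from h import *
from bench import monitor,optics,nets
for k in range(4):
    s=optics.grab_frame("side"); w=optics.grab_frame("wrist")
    for n,p,b in(("side",s,(300,195,400,340)),("wrist",w,(0,0,640,400))):
        h=cv2.cvtColor(np.ascontiguousarray(p["image"]),cv2.COLOR_RGB2HSV); l,t,r_,bb=b; c=h[t:bb,l:r_]
        o=(c[...,0]>5)&(c[...,0]<16)&(c[...,1]>180); y=((c[...,0]>20)&(c[...,0]<33)&(c[...,1]>150)&(c[...,2]>60)).astype(np.uint8)
        N,L,st,ce=cv2.connectedComponentsWithStats(y); i=1+np.argmax(st[1:,4]) if N>1 else 0
        ys,xs=np.nonzero(o); print(n,"orange",xs.mean().round(1)+l,ys.mean().round(1)+t,ys.min()+t,"yellow",(st[i]+[l,t,0,0,0]).tolist())
q=monitor.read_state();print(q["t"],q["ee_pos"],q["ft_force"].round(1))
# predicted pail pose hanging: crown z .262-.060
for sink in(.055,.06,.065):
    a=np.linspace(0,6.28,60); b=.262-sink-.172; rim=np.c_[.542+.061*np.cos(a),-.1796+.061*np.sin(a),0*a+b+.096]; base=np.c_[.542+.046*np.cos(a),-.1796+.046*np.sin(a),0*a+b]
    for p in(s,w): P=proj(p,np.r_[rim,base]); print(sink,P.min(0).round(0),P.max(0).round(0))
E
python3 fin.py
```

```text
t: 33.05
ee_pos: [0.5406, -0.1789, 0.2958]
tcp_rot: [-1.005, 2.964, -0.009]
ft_force: [0.0, -0.6, -0.0]
opening: 0.045
grip_force: 0.0
t: 33.67
ee_pos: [0.456, -0.0655, 0.3199]
tcp_rot: [-1.008, 2.962, -0.011]
ft_force: [0.9, -0.1, -0.7]
opening: 0.0449
grip_force: 0.0
side orange 353.5 245.4 223 yellow [328, 254, 35, 32, 389]
wrist orange 73.9 187.8 131 yellow [123, 100, 116, 126, 5578]
side orange 353.3 245.4 223 yellow [328, 254, 35, 32, 391]
wrist orange 74.4 188.0 133 yellow [127, 101, 114, 126, 5470]
side orange 353.6 245.4 223 yellow [328, 254, 35, 33, 388]
wrist orange 74.8 189.6 134 yellow [127, 102, 114, 126, 5449]
side orange 353.5 245.4 223 yellow [328, 254, 35, 32, 392]
wrist orange 74.5 189.1 134 yellow [126, 102, 115, 126, 5486]
34.075 [ 0.45678396 -0.06769287  0.3184252 ] [0.5 0.9 0.1]
0.055 [323. 238.] [364. 286.]
0.055 [101. 104.] [238. 232.]
0.06 [323. 239.] [364. 286.]
0.06 [104. 104.] [239. 231.]
0.065 [323. 240.] [364. 287.]
0.065 [107. 103.] [240. 229.]
```

```bash
python3 -c "
from bench import r
print(r.hand_in())"
```

```text
the job is handed in; nothing more can be done
None
```

The yellow pail hangs still from both prongs, clear of the bench, with the hook sunk about 60 mm (roughly 9 N), and the job is handed in; on the first bail swing the finger pressed with about 4 N and briefly tipped the pail, which settled back within about 2 mm before I redid the swing gently.

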